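# Zero the bench balance through its recessed key

## Task

Zero the bench balance: with closed fingertips push the yellow dust guard along its track by its upright tab until the well is fully uncovered, reach into the well and press the sunken red key all the way down for about half a second, then push the guard fully shut again and move clear. Only push the tab, from one side at a time, without pinching it. Do not press the blue power key, leave the bowl of sherds undisturbed on the pan, and do not move, lift or knock anything else on the bench.

Things in the scene. Friction and masses are not known exactly. Their poses are not given: they have to be found in the camera images.
- balance: White bench balance, fixed to the bench, 300 (x) by 260 (y) by 60 mm tall, round steel pan on its far half. Origin: centre of its underside. Its x points away from its front edge (which roughly faces the robot), y to the left seen from the robot, z up. On its flat top (z 60 mm), in its frame: well centre at x -90, y -50 mm; blue power key at x -30, y 110 mm; pan at x 60, y 0, its top 72 mm up.
- well_mouth (a point): Centre of the well's mouth, level with the balance's top, 60 mm above the bench. The well is a rectangular pocket 60 mm along the balance's y by 46 mm along its x, with upright walls, 32 mm deep. Axes as the balance's. Two guide strips 4 mm high, 6 mm wide, run along y beside it, their centres 33 mm either way in x.
- key_top (a point): Centre of the top of the sunken red zero key, a round key 30 mm across in the middle of the well. Unpressed its top lies 20 mm below the well's mouth; it goes down 5 mm. It is hidden while the guard is shut. Moves with the key.
- zero_key (a joint): Travel of the red zero key, m: 0 unpressed, 0.005 fully down. A spring pushes it back: about 2 N to start, 5 N fully down.
- dust_guard (a joint): Position of the yellow sliding dust guard, m: 0 shut (centred over the well), 0.075 fully open (end stop, well all free); grows as it slides to the balance's +y. Starts within 18 mm of shut. About 1.5 N of friction; stays where left. A plate 58 (x) by 72 (y) by 3 mm on the balance's top, upper face 63.5 mm above the bench.
- tab_centre (a point): Centre of the guard's upright yellow tab, moving with the guard: 12 mm thick along the balance's y, 40 mm wide along x, 22 mm high above the guard's plate (its top is 85.5 mm above the bench, 11 mm above this point). It stands near the guard's +y edge, 28 mm to the +y side of the guard's centre. Axes as the balance's. Push its -y face to open, its +y face to shut.
- power_key (a joint): Travel of the blue round power key, 20 mm across, standing 2 mm above the balance's top, m: 0 unpressed, 0.003 fully down. Not to be pressed.
- bowl: White ceramic bowl holding potsherds, 112 mm across, 40 mm tall, standing loose on the balance's pan. Origin: centre of its underside. To be left alone.
- jar: Glass jar with white lid, 52 mm across, 65 mm tall, standing on the bench beside the balance's +y side. Origin: centre of its underside. To be left alone.
- amber_bottle: Small amber bottle with black cap, 42 mm across, 95 mm tall, on the bench beside the balance's -y side. Origin: centre of its underside. To be left alone.
- solvent_bottle: Amber bottle with blue cap, 60 mm across, 150 mm tall, further to the right. Origin: centre of its underside. To be left alone.
- beaker: Open glass beaker, 72 mm across, 85 mm tall, further to the right. Origin: centre of its underside. To be left alone.
- spatula: Spatula 180 mm long lying flat on the bench in front of the balance, to the right. To be left alone.
- brush: Brush 170 mm long lying flat on the bench in front of the balance, to the left. To be left alone.
- finds_tray: Wooden tray of potsherds, 170 by 220 by 40 mm, on the bench at the left. Origin: centre of its underside. To be left alone.

How it is judged:
On the way, in this order (a step that is already met when the one before it is completed fails the run):
1. the dust guard is pushed open so that the well is uncovered (at least 65 of its 75 mm) (value of joint dust_guard above 0.065 m), for 0.1 s.
2. the red key is pressed down (at least 4 of its 5 mm) for 0.3 s with the guard open, by the fingers (value of joint zero_key above 0.004 m and value of joint dust_guard above 0.055 m and contact force between the fingers and zero_key above 0.5 N), for 0.3 s.
At the end, for the whole second after the job is handed in: The dust guard is shut again (within 4 mm of its shut stop), both keys are up, and the bowl stands at rest on the pan within 8 mm of where it was (value of joint dust_guard below 0.004 m and value of joint each of zero_key, power_key below 0.001 m and distance of bowl from where it was at the start of the episode below 0.008 m and linear speed of bowl below 0.02 m/s); the robot touches nothing.
It fails at once if the tab is pinched (both its faces pressed at once) (contact force between the fingers and dust_guard_c1 above 2 N and contact force between the fingers and dust_guard_c2 above 2 N).
It fails at once if the blue power key is pressed (value of joint power_key above 0.0015 m).
It fails at once if the bowl is moved or lifted by more than 8 mm (distance of bowl from where it was at the start of the episode above 0.008 m).
It fails at once if another thing on the bench is moved or lifted by more than 10 mm (distance of any of jar, amber_bottle, solvent_bottle, beaker, spatula, brush, finds_tray from where it was at the start of the episode above 0.01 m).
It also fails if it takes over 50 s, if anything falls off the work surface, if the arm or the gripper's body presses on something with over 40 N, if the wrist force passes 120 N, or if a joint passes its speed limit or range.

## Robot

A 7-joint arm with a two-finger parallel gripper is mounted at the origin on the work surface. World frame = base frame: x ahead of the robot, y to its left, z up, the work surface at z = 0. Lengths are in m, angles in rad, forces in N, time in s.
With the tool pointing down it reaches from about 0.425 to 0.925 m from the base axis. Payload 6.8 kg.
Tool frame: the origin (TCP) lies midway between the tips of the shut fingers; the grasp point (between the pads) lies 19 mm behind it; x points along the fingers, y is the direction in which the jaws open and shut, and the axes are right-handed (so a half turn about x gives the same grasp; the last joint's range is limited). The gripper opens to 85 mm and grips with 20 to 120 N. Pads are 22 mm wide; open, the fingers measure 114 mm over their backs; the gripper's body (76 mm by 85 mm) begins 54 mm behind the grasp point. The pads swing forward as they close: fully open they stand 13 mm farther back than shut.
Start: joints at [-1.358, 0.477, 0.022, 1.555, -0.011, 1.109, -0.083], TCP at [0.213, 0.641, 0.231] pointing down, gripper open.
Joint ranges: [-2.96, 2.96], [-0.34, 2.1], [-1.41, 1.46], [0.24, 2.44], [-1.37, 4.51], [0.17, 1.92], [-2.96, 2.96]. Speed limits (rad/s): [2.39, 2.39, 3.14, 3.14, 3.14, 3.14, 3.14].

## Interface

Orientations are given as a rotation vector (axis times angle).
In Python, from bench import r gives the robot as it stands.
- The arm moves only by the tool carry_out, never from a script. Its argument "targets" is one flat list of numbers, 7 for each row, row after row: the finger opening in m, from 0 to 0.0854, then the shift along the tool's x, y, z in m, then the turn, a rotation vector about the tool's x, y, z in units of 5 degrees (1.0 is 5 degrees). A call has 1 to 12 rows; each row is the pose to reach, as a shift and turn from the pose measured when the call began, along the tool's axes at that moment; what a row does not reach only later rows make up. A row lasts 1/8 s, in which the tool goes at most 62.5 mm and 10.7 degrees, less where a joint would pass 70% of its speed; a pose out of reach is approached as far as the arm can. A call with a gripper value outside its range is refused whole. The fingers move at their own pace and stop on an object; "squeeze" is the grip in N (left out, the last holds). Time passes only in rows, so rows that repeat a pose let the fingers close. It gives the time, the measured TCP pose, the force and the opening at its end, in the units of the state.
- r.get_obs(): the state, without advancing time (a new reading comes with each control period).
- r.grab_frame(name): name is "side" or "top"; returns the picture (420x560x3 uint8, blue, green, red); there is no depth.
- r.camera_info(name): a dict with "fx", "fy", "cx", "cy" (pixels), "xyz" and "orientation" of the camera in the world. Camera axes: x right, y up, looking along -z (the intrinsics and any distortion apply to the point x, -y, -z); pixel columns grow to the right and rows downward; lengths in m; the calibration is good to about 2 mm. A picture is of the moment at which its call begins. camera_info takes no time and is no camera call.
- r.hand_in(): hands the job in, once; it reports no verdict.
The state is a dict: "clock": time; "joints": joint angles; "qvel": joint speeds; "tau": joint torques, N m; "tcp_pos": TCP position; "orientation": TCP orientation; "contact_force": force on the tool from outside, world axes, zero at the start; "moment": the same for the moment, N m; "grip_width": finger opening in m.
Only numpy, scipy, OpenCV 4.12 (cv2) and the standard library are available. Lean on these libraries where they do the work, as an engineer would, in place of code of your own. Each camera call takes 0.05 s, during which the arm holds its last target. There are 200 camera calls.

## Working session

There is one attempt and no reset: what is moved stays moved. The work goes in short steps, Python scripts to look and compute and a tool call to move; the robot and the scene stay as the last step left them, time stands still between calls to the robot, and variables do not carry over. Pictures are saved under pics/ and viewed, about 8 in all and at most 12, crops included, and the job is handed in when it is done.

Besides the shell and the picture viewer there is one more tool, called after "Call:" as a command line: name --argument value ..., lists and objects as JSON in quotes. carry_out: Moves the arm, as the interface text tells. Its arguments: {"type":"object","properties":{"targets":{"type":"array","items":{"type":"number"}},"squeeze":{"type":"number"}},"required":["targets"]}

```bash
mkdir -p pics; python3 - <<'E'
from bench import r
import cv2
for n in("side","top"):
    cv2.imwrite(f"pics/{n}0.png",r.grab_frame(n)); print(n,r.camera_info(n))
print(r.get_obs())
E
```

```text
side {'fx': 404.90526876992914, 'fy': 404.90526876992914, 'cx': 279.56892364541926, 'cy': 209.0389527117812, 'xyz': array([-0.05536729, -0.51296111,  0.81309739]), 'orientation': array([ 0.77797252, -0.3551435 , -0.7549294 ])}
top {'fx': 386.4638468854349, 'fy': 386.4638468854349, 'cx': 280.52863006239266, 'cy': 213.2349501901154, 'xyz': array([0.27580455, 0.02550428, 1.34233634]), 'orientation': array([ 0.15967075, -0.13877182, -1.57833833])}
{'clock': 0.1, 'joints': array([-1.35809236,  0.47773   ,  0.02237978,  1.55630763, -0.01146928,
        1.10928598, -0.08309131]), 'qvel': array([-0.000853  , -0.00241886, -0.00034837, -0.00416625, -0.00063437,
       -0.00021761, -0.00025002]), 'tau': array([ 3.69287009e-03, -5.97759783e+01,  1.61335710e+00, -2.81953651e+01,
        1.28356065e-02,  5.12910701e-03,  3.09969053e-06]), 'tcp_pos': array([0.21272667, 0.64007052, 0.23043421]), 'orientation': array([ 0.25049825,  1.55619122, -0.25301982]), 'contact_force': array([ 0.16511053,  0.81581552, -0.27651601]), 'moment': array([-0.02687191, -0.02657456, -0.04855423]), 'grip_width': 0.08544801592119435}
```

View pics/top0.png

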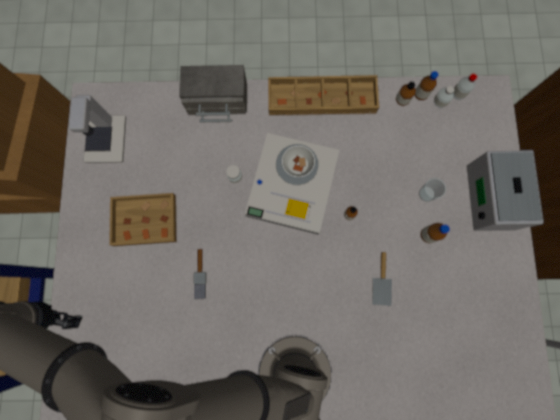

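View pics/side0.png

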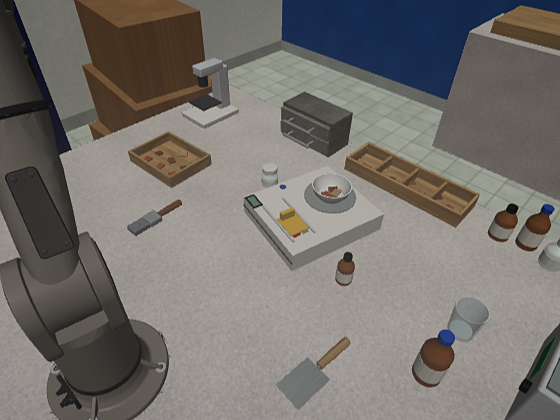

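The top view shows the balance at about (292,182), its yellow guard at (297,208) and the blue key at (259,182). In the side view the tab is at (288,214), and a bit of red key shows at (296,234). I'll enlarge both.

```bash
python3 - <<'E'
import cv2,numpy as np
a=cv2.imread("pics/top0.png")[125:240,235:350]; b=cv2.imread("pics/side0.png")[160:275,240:390]
a=cv2.resize(a,None,fx=3.4,fy=3.4,interpolation=cv2.INTER_CUBIC);b=cv2.resize(b,None,fx=3.4*115/150,fy=3.4*115/150,interpolation=cv2.INTER_CUBIC)
b=cv2.copyMakeBorder(b,0,a.shape[0]-b.shape[0],0,0,cv2.BORDER_CONSTANT)
cv2.imwrite("pics/crop0.png",np.hstack([a,b])); print(a.shape,b.shape)
E
```

```text
(391, 391, 3) (391, 391, 3)
```

View pics/crop0.png

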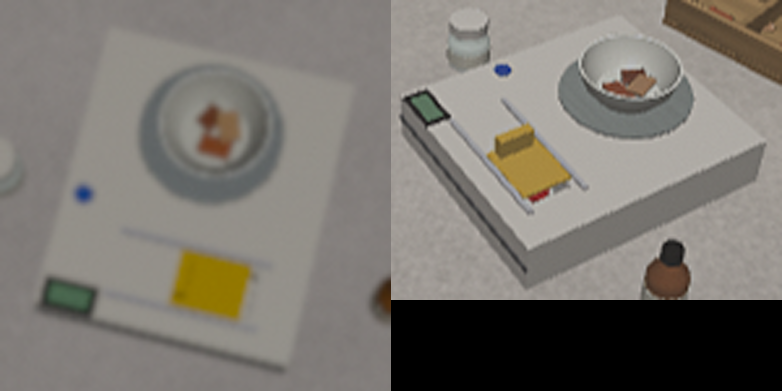

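```bash
cat >h.py <<'E'
import numpy as np
from scipy.spatial.transform import Rotation as R
from bench import r
CI={n:r.camera_info(n) for n in("side","top")}
def proj(n,P):
    c=CI[n];p=R.from_rotvec(c["orientation"]).inv().apply(np.atleast_2d(P)-c["xyz"])
    return np.c_[c["cx"]+c["fx"]*p[:,0]/-p[:,2],c["cy"]+c["fy"]*p[:,1]/p[:,2]]
def back(n,uv,z):
    c=CI[n];d=R.from_rotvec(c["orientation"]).apply([(uv[0]-c["cx"])/c["fx"],-(uv[1]-c["cy"])/c["fy"],-1])
    return c["xyz"]+d*(z-c["xyz"][2])/d[2]
def bw(b,P): # balance->world
    P=np.atleast_2d(P).astype(float);return R.from_euler('z',b[2]).apply(P)+[b[0],b[1],0]
def wb(b,P): return R.from_euler('z',-b[2]).apply(np.atleast_2d(P)-[b[0],b[1],0])
E
python3 - <<'E'
from h import *
from scipy.optimize import least_squares
T=lambda q:(np.array(q)+.5)/3.4-.5+[235,125]
S=lambda q:(np.array(q)-[391,0]+.5)/(3.4*115/150)-.5+[240,160]
Z=.06
C=[[.15,.13,Z],[.15,-.13,Z],[-.15,-.13,Z],[-.15,.13,Z],[-.03,.11,.062]]
t=[T(q) for q in[(108,28),(352,82),(286,362),(38,305),(84,194)]]
s=[S(q) for q in[(620,15),(764,145),(527,248),(401,97),(503,70)]]
for n,q in(("top",t),("side",s)):
    f=lambda b:(proj(n,bw(b,C))-q).ravel()
    o=least_squares(f,[.7,.0,0],loss='soft_l1');print(n,o.x,o.fun.reshape(-1,2).round(1).tolist())
f=lambda b:np.r_[(proj("top",bw(b,C))-t).ravel(),(proj("side",bw(b,C))-s).ravel()]
o=least_squares(f,[.7,.0,0],loss='soft_l1');b=o.x;print(b,o.fun.reshape(-1,2).round(1).tolist())
for n,q in(("top",T((246,291))),("side",S((549,189)))): print("guard",wb(b,back(n,q,.0635))[0],"d",wb(b,back(n,q,.0635))[0][1]+.036+.05)
np.save("b.npy",b)
o=r.get_obs();print(R.from_rotvec(o["orientation"]).as_matrix().round(3))
E
```

```text
top [ 0.63475671 -0.00083573 -0.24639671] [[-0.3, -0.3], [0.4, -0.2], [1.3, 0.5], [-1.0, -0.3], [-0.2, 0.1]]
side [ 0.63216613 -0.0065337  -0.26855782] [[0.3, 0.1], [1.0, -0.9], [-0.2, 1.1], [-0.6, -0.6], [-0.2, -0.1]]
[ 0.63417807 -0.00334993 -0.25655384] [[0.9, -0.4], [1.4, 0.4], [1.5, 1.0], [-0.6, -0.6], [0.5, -0.0], [-0.8, -0.7], [0.4, -2.4], [0.3, 0.2], [-1.0, -0.9], [-0.9, -0.7]]
guard [-0.08887181 -0.06971295  0.0635    ] d 0.01628705472121706
guard [-0.09079696 -0.07769506  0.0635    ] d 0.008304940201327056
[[-0.     0.315  0.949]
 [-0.002  0.949 -0.315]
 [-1.    -0.002  0.   ]]
```

```bash
cat >>h.py <<'E'
b=np.array([.634,-.0035,-.2566])
def delta(P): # balance-frame TCP target -> tool shift mm, turn units
    o=r.get_obs();A=R.from_rotvec(o["orientation"]);sh=A.inv().apply(bw(b,P)[0]-o["tcp_pos"])*1000
    G=R.from_matrix(np.c_[[0,0,-1],R.from_euler('z',b[2]).apply([0,1,0]),R.from_euler('z',b[2]).apply([1,0,0])])
    return sh.round(1),(np.rad2deg((A.inv()*G).as_rotvec())/5).round(2)
E
python3 -c "
from h import *
print(delta([-.09,-.035,.16]),bw(b,[-.09,-.035,.16]))"
```

```text
(array([  71.3, -518.5,  515.1]), array([-0.74,  0.  ,  0.02])) [[ 0.53806397 -0.01451265  0.16      ]]
```

Call:
carry_out --targets '[0,0,-0.04,0.04,-0.2,0,0,0,0,-0.08,0.08,-0.4,0,0,0,0,-0.12,0.12,-0.74,0,0,0,0,-0.16,0.16,-0.74,0,0,0,0,-0.2,0.2,-0.74,0,0,0,0,-0.24,0.24,-0.74,0,0,0,0,-0.28,0.28,-0.74,0,0,0,0,-0.32,0.32,-0.74,0,0,0,0,-0.36,0.36,-0.74,0,0,0,0,-0.4,0.4,-0.74,0,0,0,0,-0.44,0.44,-0.74,0,0,0,0,-0.46,0.46,-0.74,0,0]' --squeeze 30

```text
clock: 1.6
tcp_pos: [0.5049, 0.055, 0.2312]
orientation: [0.202, 1.561, -0.206]
contact_force: [-0.5, 0.4, 0.1]
grip_width: -0.0002
```

```bash
python3 -c "
from h import *
o=r.get_obs();print(delta([-.09,-.034,.13]),o['tcp_pos'],o['grip_width'],o['clock'])"
```

```text
(array([101.3, -57.4,  49.9]), array([-0.04,  0.  ,  0.03])) [0.50485245 0.05499116 0.23115327] -0.00023302792767450578 1.6
```

Call:
carry_out --targets '[0,0.03,-0.02,0.015,0,0,0,0,0.06,-0.04,0.035,0,0,0,0,0.09,-0.055,0.05,0,0,0,0,0.1,-0.058,0.05,0,0,0,0,0.1,-0.058,0.05,0,0,0]'

```text
clock: 2.22
tcp_pos: [0.5373, -0.0138, 0.1308]
orientation: [0.202, 1.563, -0.207]
contact_force: [-0.5, 0.1, 0.7]
grip_width: -0.0006
```

```bash
cat >>h.py <<'E'
import cv2
def shot(fn):
    out=[]
    for n,(u,v),w in(("top",(292,190),55),("side",(300,205),55)):
        f=r.grab_frame(n);cv2.imwrite(fn+n+"_full.png",f)
        out.append(cv2.resize(f[v-w:v+w,u-w:u+w],(395,395),interpolation=cv2.INTER_CUBIC))
    cv2.imwrite(fn+".png",np.hstack(out))
E
python3 -c "
from h import *
shot('pics/a');o=r.get_obs();print(delta([-.09,-.034,.07]),o['tcp_pos'],proj('top',o['tcp_pos']),proj('side',o['tcp_pos']))"
```

```text
(array([62.1, -0.3, -0.1]), array([-0.03,  0.01,  0.02])) [ 0.53845301 -0.01315082  0.13212437] [[297.11016014 203.75817799]] [[292.35965354 202.61241712]]
```

View pics/a.png

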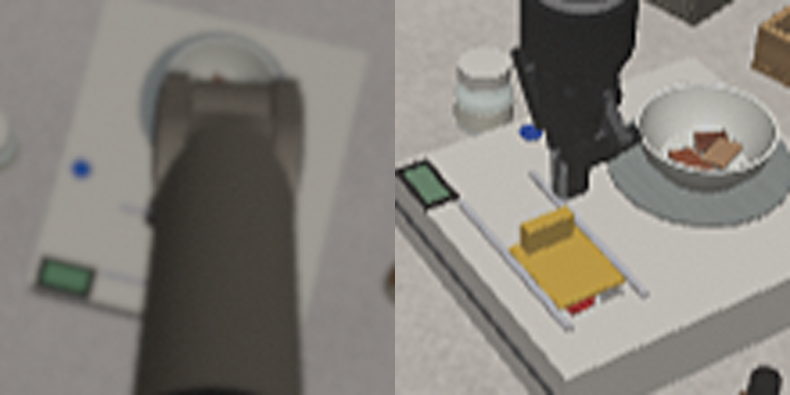

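The side view shows the tips at (293.7,203), as projected. They hang over the tab region, and the tab's -y face base runs through crop (523,251) to (576,232).

```bash
python3 -c "
from h import *
S=lambda x,y:(np.array([x-395,y])+.5)/(395/110)-.5+[245,150]
o=r.get_obs()
for nm,B in(('fit',b),('sidefit',np.array([.632,-.0065,-.2686]))):
  print(nm,'tcp',wb(B,o['tcp_pos'])*1e3)
  for k,q,z in(('tabbase',(549.5,241.5),.0635),('tabtop-y',(550,222),.0855),('plate',(595,296),.0635),('strip far mid',(588,235),.064),('strip near',(515,267),.064),('blue',(531,132),.062),('strip far +end',(531,174),.064),('strip far -end',(646,294),.064),('strip n end',(571,328),.064),('strip n +end',(461,204),.064)): print(k,wb(B,back('side',S(*q),z))[0].round(4)*1e3)
"
```

```text
fit tcp [[-89.96932015 -33.58402893 132.12437136]]
tabbase [-87.7 -12.1  63.5]
tabtop-y [-89.2 -13.8  85.5]
plate [-90.3 -77.2  63.5]
strip far mid [-59.1 -21.3  64. ]
strip near [-124.6  -22.6   64. ]
blue [-29.4 106.9  62. ]
strip far +end [-58.7  60.3  64. ]
strip far -end [-57.7 -94.8  64. ]
strip n end [-122.9  -95.1   64. ]
strip n +end [-124.1   57.7   64. ]
sidefit tcp [[-88.4277027  -31.23802291 132.12437136]]
tabbase [-86.4  -9.7  63.5]
tabtop-y [-87.9 -11.5  85.5]
plate [-88.3 -74.8  63.5]
strip far mid [-57.7 -18.6  64. ]
strip near [-123.2  -20.7   64. ]
blue [-29.5 110.   62. ]
strip far +end [-58.3  63.   64. ]
strip far -end [-55.4 -92.   64. ]
strip n end [-120.6  -93.2   64. ]
strip n +end [-123.6   59.6   64. ]
```

Call:
carry_out --targets '[0,0,-0.012,0,0,0,0,0,0.03,-0.012,0,0,0,0,0,0.05,-0.012,0,0,0,0,0,0.06,-0.012,0,0,0,0,0,0.06,-0.012,0,0,0,0,0,0.06,-0.012,0,0,0,0]'

```text
clock: 3.08
tcp_pos: [0.5361, -0.025, 0.073]
orientation: [0.202, 1.559, -0.204]
contact_force: [-0.7, -0.1, -1.0]
grip_width: 0.0001
```

```bash
python3 -c "
from h import *
shot('pics/b');o=r.get_obs();print(o['contact_force'],wb(b,o['tcp_pos']))"
```

```text
[ 0.03179408  0.05396271 -0.79383806] [[-0.08935967 -0.04552202  0.07297237]]
```

View pics/b.png

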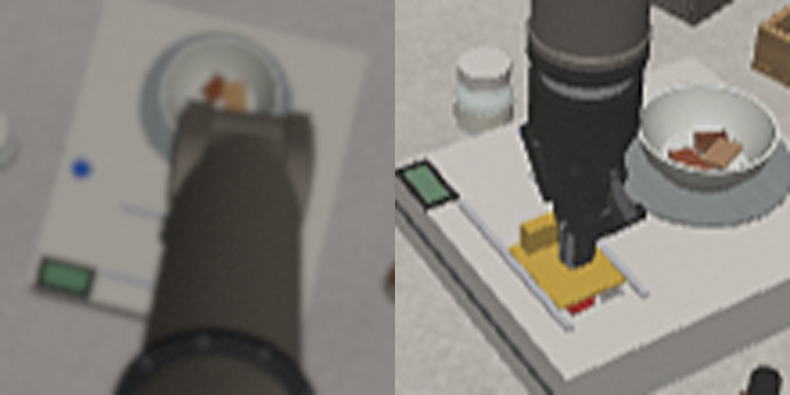

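The fingers are on the tab's -y side with their tips at crop (578,262), just above the plate and with no contact. Next I push the guard open.

Call:
carry_out --targets '[0,0,0.01,0,0,0,0,0,0,0.018,0,0,0,0,0,0,0.026,0,0,0,0,0,0,0.034,0,0,0,0,0,0,0.042,0,0,0,0,0,0,0.05,0,0,0,0,0,0,0.057,0,0,0,0,0,0,0.062,0,0,0,0,0,0,0.066,0,0,0,0,0,0,0.068,0,0,0,0,0,0,0.068,0,0,0,0]'

```text
clock: 4.55
tcp_pos: [0.5532, 0.0412, 0.0728]
orientation: [0.202, 1.559, -0.204]
contact_force: [-0.0, 0.1, 0.0]
grip_width: 0.0002
```

```bash
python3 -c "
from h import *
shot('pics/c');o=r.get_obs();print(o['contact_force'],wb(b,o['tcp_pos']))"
```

```text
[ 0.54454047  0.38782607 -0.791916  ] [[-0.08959436  0.0226838   0.07277012]]
```

View pics/c.png

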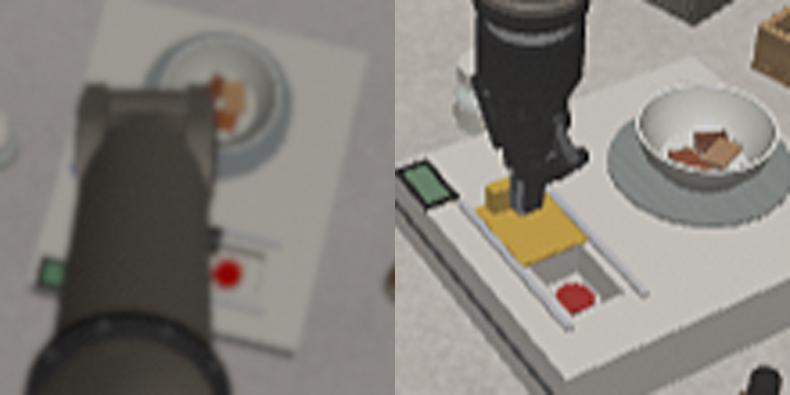

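The guard is about 3/4 open and the red key shows at crop (575,297). I keep pushing to the end stop.

Call:
carry_out --targets '[0,0,0.006,0,0,0,0,0,0,0.01,0,0,0,0,0,0,0.012,0,0,0,0,0,0,0.014,0,0,0,0,0,0,0.014,0,0,0,0]'

```text
clock: 5.28
tcp_pos: [0.5561, 0.0526, 0.0727]
orientation: [0.202, 1.561, -0.207]
contact_force: [-2.6, -7.1, 2.8]
grip_width: -0.0
```

```bash
python3 -c "
from h import *
shot('pics/d');o=r.get_obs();print(o['contact_force'],wb(b,o['tcp_pos']))"
```

```text
[-1.58688135 -6.95696706  2.34876244] [[-0.08961631  0.03443475  0.07266122]]
```

View pics/d.png

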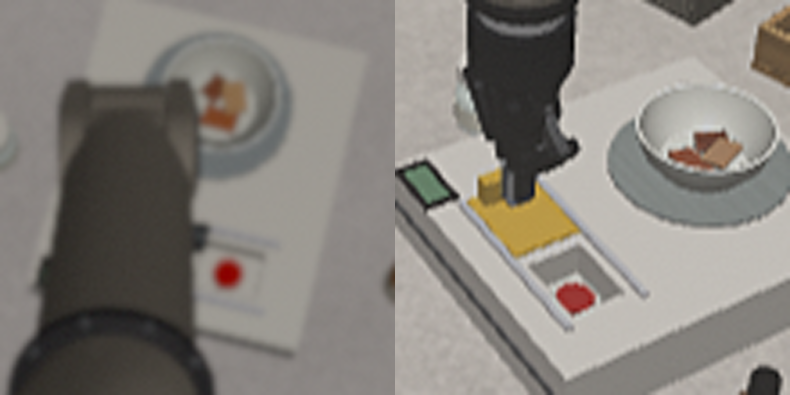

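The well is fully uncovered, and 7.5 N shows the end stop has been reached. Next I locate the key at side (575,297) and top (228,274).

```bash
python3 -c "
from h import *
s=395/110
print(wb(b,back('side',(np.array([180,297])+.5)/s-.5+[245,150],.04)),wb(b,back('top',(np.array([228,274])+.5)/s-.5+[237,135],.04)))
print(delta([-.09,-.051,.0727]))"
```

```text
[[-0.08972407 -0.05189729  0.04      ]] [[-0.09192669 -0.0473538   0.04      ]]
(array([  0.2, -85.4,  -0. ]), array([-0.05,  0.01,  0.04]))
```

Call:
carry_out --targets '[0,0,-0.015,0,0,0,0,0,-0.01,-0.04,0,0,0,0,0,-0.01,-0.07,0,0,0,0,0,-0.01,-0.085,0,0,0,0,0,-0.01,-0.085,0,0,0,0,0,0.0,-0.085,0,0,0,0,0,0.012,-0.085,0,0,0,0,0,0.02,-0.085,0,0,0,0,0,0.026,-0.085,0,0,0,0,0,0.026,-0.085,0,0,0,0]'

```text
clock: 6.62
tcp_pos: [0.5338, -0.0296, 0.0463]
orientation: [0.202, 1.562, -0.207]
contact_force: [0.5, -0.8, 0.6]
grip_width: 0.0002
```

```bash
python3 -c "
from h import *
shot('pics/e');o=r.get_obs();print(o['contact_force'],wb(b,o['tcp_pos']))"
```

```text
[ 0.22696898 -0.24876621  0.27828596] [[-0.08978514 -0.05067202  0.04698921]]
```

View pics/e.png

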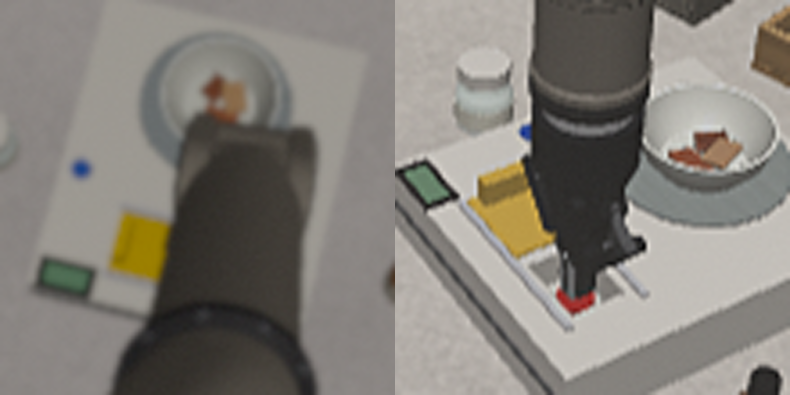

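The fingertips are inside the well above the red key at crop (577,297), touching nothing, and the guard is still open. Now I press.

Call:
carry_out --targets '[0,0.006,0,0,0,0,0,0,0.01,0,0,0,0,0,0,0.012,0,0,0,0,0,0,0.014,0,0,0,0,0,0,0.015,0,0,0,0,0,0,0.015,0,0,0,0,0,0,0.015,0,0,0,0,0,0,0.015,0,0,0,0,0]'

```text
clock: 7.72
tcp_pos: [0.5348, -0.0297, 0.0346]
orientation: [0.204, 1.559, -0.206]
contact_force: [-9.4, 0.9, 33.8]
grip_width: -0.0002
```

Call:
carry_out --targets '[0,0.001,0,0,0,0,0,0,0.001,0,0,0,0,0,0,0.001,0,0,0,0,0,0,0.001,0,0,0,0,0,0,0.001,0,0,0,0,0]'

```text
clock: 8.35
tcp_pos: [0.5348, -0.0297, 0.0349]
orientation: [0.205, 1.56, -0.206]
contact_force: [-5.2, 1.1, 17.7]
grip_width: 0.0003
```

```bash
python3 -c "
from h import *
o=r.get_obs();print(o['contact_force'],wb(b,o['tcp_pos']),delta([-.09,.095,.13]),delta([-.09,-.051,.13]))"
```

```text
[-5.1957383   1.13650556 17.65681943] [[-0.08928222 -0.05051906  0.03491367]] (array([-95.2, 145.4,  -1.3]), array([-0.06,  0.02,  0.01])) (array([-95.1,  -0.5,  -0.6]), array([-0.06,  0.02,  0.01]))
```

Call:
carry_out --targets '[0,-0.02,0,0,0,0,0,0,-0.05,0,0,0,0,0,0,-0.08,0,0,0,0,0,0,-0.08,0.04,0,0,0,0,0,-0.08,0.08,0,0,0,0,0,-0.08,0.12,-0.001,0,0,0,0,-0.08,0.136,-0.001,0,0,0,0,-0.08,0.136,-0.001,0,0,0,0,-0.08,0.136,-0.001,0,0,0]'

```text
clock: 9.48
tcp_pos: [0.5685, 0.0997, 0.1146]
orientation: [0.205, 1.56, -0.209]
contact_force: [0.8, 1.3, -0.4]
grip_width: -0.0001
```

```bash
python3 -c "
from h import *
shot('pics/f');o=r.get_obs();print(o['contact_force'],wb(b,o['tcp_pos']),delta([-.09,.085,.073]))"
```

```text
[-5.69531932e-04 -1.88812610e+00 -7.83840159e-02] [[-0.08942305  0.08341322  0.11480724]] (array([41.8,  1.6, -0.7]), array([-0.09,  0.02,  0.02]))
```

View pics/f.png

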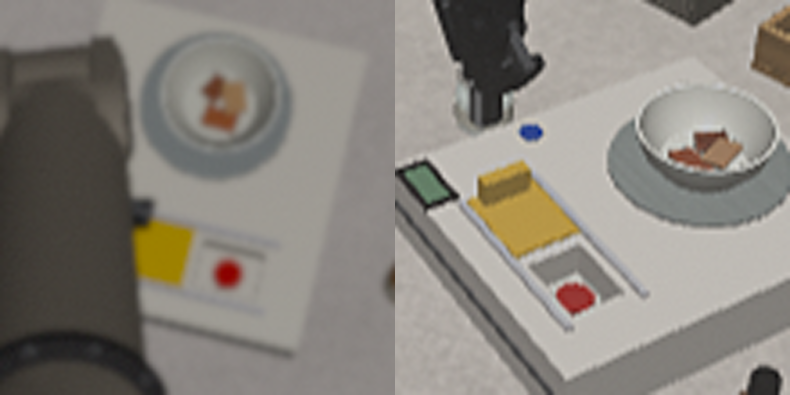

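The guard is open, the key is back up, and the fingers hang beyond the tab's +y side near crop (488,120). I go down, then push the guard shut.

Call:
carry_out --targets '[0,0.01,0.004,-0.001,0,0,0,0,0.025,0.004,-0.001,0,0,0,0,0.037,0.004,-0.001,0,0,0,0,0.042,0.004,-0.001,0,0,0,0,0.042,0.004,-0.001,0,0,0]'

```text
clock: 10.2
tcp_pos: [0.5685, 0.1038, 0.0722]
orientation: [0.206, 1.56, -0.209]
contact_force: [-1.0, 0.6, 0.0]
grip_width: 0.0001
```

```bash
python3 -c "
from h import *
o=r.get_obs();print(o['contact_force'],wb(b,o['tcp_pos']))"
```

```text
[-1.00556963  0.57570088  0.02798731] [[-0.09056045  0.08712256  0.0722169 ]]
```

Call:
carry_out --targets '[0,0,-0.008,0,0,0,0,0,0,-0.015,0,0,0,0,0,0,-0.022,0,0,0,0,0,0,-0.03,0,0,0,0,0,0,-0.038,0,0,0,0,0,0,-0.046,0,0,0,0,0,0,-0.054,0,0,0,0,0,0,-0.062,0,0,0,0,0,0,-0.07,0,0,0,0,0,0,-0.076,0,0,0,0,0,0,-0.08,0,0,0,0,0,0,-0.08,0,0,0,0]'

```text
clock: 11.7
tcp_pos: [0.547, 0.026, 0.0722]
orientation: [0.206, 1.562, -0.21]
contact_force: [0.2, 0.3, -0.2]
grip_width: 0.0002
```

Call:
carry_out --targets '[0,0,-0.003,0,0,0,0,0,0,-0.006,0,0,0,0,0,0,-0.008,0,0,0,0,0,0,-0.009,0,0,0,0,0,0,-0.009,0,0,0,0]'

```text
clock: 12.32
tcp_pos: [0.5447, 0.0179, 0.0722]
orientation: [0.206, 1.562, -0.209]
contact_force: [0.8, 4.1, -0.8]
grip_width: -0.0003
```

```bash
python3 -c "
from h import *
shot('pics/g');o=r.get_obs();print(o['contact_force'],wb(b,o['tcp_pos']))"
```

```text
[0.65171953 4.47086908 0.25432869] [[-0.09185826 -0.00195721  0.0721774 ]]
```

View pics/g.png

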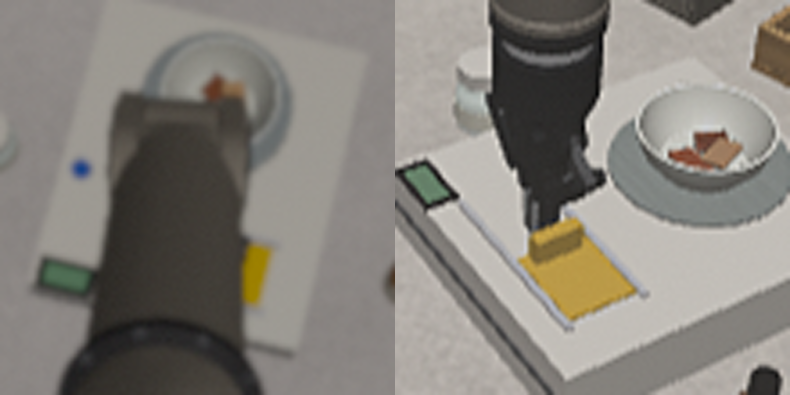

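The guard covers the well. I push a little more to confirm it is against the stop.

Call:
carry_out --targets '[0,0,-0.002,0,0,0,0,0,0,-0.004,0,0,0,0,0,0,-0.004,0,0,0,0,0,0,-0.004,0,0,0,0]'

```text
clock: 12.92
tcp_pos: [0.5445, 0.0176, 0.0723]
orientation: [0.206, 1.561, -0.204]
contact_force: [2.8, 10.4, -2.1]
grip_width: -0.0003
```

```bash
python3 -c "
from h import *
o=r.get_obs();print(o['contact_force'],wb(b,o['tcp_pos']))"
```

```text
[ 2.82702103 10.35094492 -2.14430527] [[-0.09190406 -0.00228428  0.07233264]]
```

The force rose to 10.7 N with only 0.3 mm of motion, so the guard is at the shut stop. I back off, lift and move clear.

Call:
carry_out --targets '[0,0,0.012,0,0,0,0,0,-0.01,0.016,0,0,0,0,0,-0.04,0.016,0,0,0,0,0,-0.08,0.016,0,0,0,0,0,-0.13,0.03,0,0,0,0,0,-0.15,0.07,-0.03,0,0,0,0,-0.15,0.11,-0.06,0,0,0,0,-0.15,0.15,-0.09,0,0,0,0,-0.15,0.19,-0.12,0,0,0,0,-0.15,0.21,-0.13,0,0,0,0,-0.15,0.21,-0.13,0,0,0,0,-0.15,0.21,-0.13,0,0,0]'

```text
clock: 14.42
tcp_pos: [0.4738, 0.2519, 0.2228]
orientation: [0.207, 1.56, -0.207]
contact_force: [0.2, -0.3, -0.3]
grip_width: -0.0003
```

```bash
python3 -c "
from h import *
shot('pics/i');o=r.get_obs();print(o['contact_force'],o['tcp_pos'],abs(o['qvel']).max())"
```

```text
[-0.15330459  0.29465775  0.2060933 ] [0.473873   0.25193098 0.22272903] 0.005140116319065787
```

View pics/i.png

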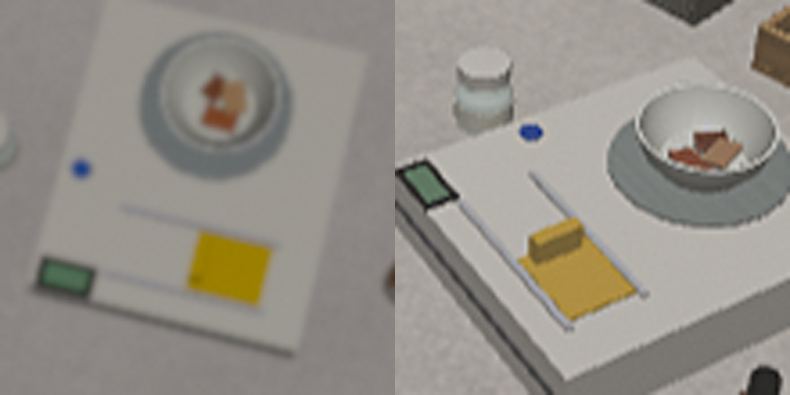

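The guard is shut, with no red showing. The bowl and jar look unchanged and the arm is clear.

```bash
python3 -c "
from bench import r
print(r.hand_in())"
```

```text
the job is handed in; nothing more can be done
None
```

I zeroed the balance and handed the job in at about 14.5 s of the 50 s allowed; the hand-in gives no verdict.

- **Opening:** I pushed the guard open by the tab's -y face until about 7.5 N showed it had reached the end stop. The picture showed the whole well free.
- **Pressing:** I pressed the red key with closed fingertips to the bottom of its travel (fingertip height about 35 mm) and held it there for roughly 0.9 s. The wrist read 18–34 N during the press, well above the key's 5 N spring, which is what a key against its stop should give.
- **Shutting:** I pushed the tab's +y face until the force rose to about 10.7 N with only 0.3 mm of motion. The tab was never touched from both sides at once.
- **Last checks:** The final picture shows the guard over the well with no red visible, and the bowl, jar and blue key looking as they did at the start. The arm was at rest and clear, with no contact force.

The two cameras disagreed by about 4–5 mm on the balance's position. I used a combined fit, which the fingertip contacts bore out. I judged the other bench items only from the close-up views; I made no full-frame comparison at the end.

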